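Unstack the cheeses onto their display boards

TASK

Take the two stacks of cheese apart and lay out the stall's display, each cheese in the middle of its own place: the orange brick on the dark slate, the ash-grey brick on the wooden board (both bricks lying along the length of their boards), the white round on the blue plate, the red round on the yellow tile and the little green button on the copper disc. Set each one down gently, flat and right way up, never dropping it, and let no cheese touch the bare stall top; leave everything released and at rest.

Things in the scene. Friction and masses are not known exactly. Their poses are not given: they have to be found in the camera images.
- orange_brick: brick of orange washed-rind cheese, 100 x 58 x 32 mm. The origin is the centre of its underside, x along its 100 mm length, y across its 58 mm width, z up. At the start it lies on a fixed light-grey plastic tray (135 x 95 x 8 mm) with one stack of round cheese on its middle. About 190 g, rigid, not stuck to anything.
- ash_brick: brick of dark-grey ash-coated cheese, 100 x 58 x 32 mm. The origin is the centre of its underside, x along its 100 mm length, y across its 58 mm width, z up. At the start it lies on a fixed light-grey plastic tray (135 x 95 x 8 mm) with one stack of round cheese on its middle. About 190 g, rigid, not stuck to anything.
- white_round: cream-white round cheese, 54 mm in diameter, 28 mm high. The origin is the centre of its underside, z up along its axis; its yaw means nothing. About 68 g, rigid. At the start it lies on the middle of one of the two bricks (either may carry it), with the green button on top of it.
- red_round: red-waxed round cheese, 54 mm in diameter, 28 mm high. The origin is the centre of its underside, z up along its axis; its yaw means nothing. About 68 g, rigid. At the start it lies on the middle of one of the two bricks (either may carry it).
- green_button: small herb-green round cheese, 36 mm in diameter, 24 mm high. The origin is the centre of its underside, z up along its axis; its yaw means nothing. About 30 g, rigid. At the start it lies on top of the white round cheese, the taller stack, 92 mm high in all.
- slate_board: near-black oblong slate board, 125 x 85 x 8 mm, flat on the stall top. Fixed. The origin is the centre of its underside, z up; its upper face is 8 mm above the origin, x along its 125 mm length. Place of the orange brick.
- wood_board: light wooden oblong board, 125 x 85 x 8 mm, flat on the stall top. Fixed. The origin is the centre of its underside, z up; its upper face is 8 mm above the origin, x along its 125 mm length. Place of the ash-grey brick.
- blue_plate: flat blue round plate without a rim, 92 mm in diameter, 8 mm thick, flat on the stall top. Fixed. The origin is the centre of its underside, z up; its upper face is 8 mm above the origin. Place of the white round cheese.
- yellow_tile: flat yellow square tile, 88 x 88 x 8 mm, flat on the stall top. Fixed. The origin is the centre of its underside, z up; its upper face is 8 mm above the origin. Place of the red round cheese. Loose pots up to 45 mm high stand between the places.
- copper_disc: flat copper disc, 72 mm in diameter, 8 mm thick, flat on the stall top. Fixed. The origin is the centre of its underside, z up; its upper face is 8 mm above the origin. Place of the green button. Places and stacks are at least 0.15 m apart, centre to centre; a loose amber jar, 75 mm high, 60 mm wide, stands among them likewise.

How it is judged (in metres and radians):
At the end, for the whole second after the job is handed in: each cheese lies flat on its own place (tilt under 0.1 rad), released and at rest: bricks within 15 mm of the board's centre and 0.2 rad of its length, round ones within 12 mm of the centre; underside 5 to 11 mm above the place's origin (horizontal distance between orange_brick and slate_board below 0.015 m and z of orange_brick in the frame of slate_board between 0.005 and 0.011 m and angle between each of orange_brick, ash_brick, white_round, red_round, green_button's own z axis and vertical below 0.1 rad and linear speed of each of orange_brick, ash_brick, white_round, red_round, green_button below 0.02 m/s and angular speed of each of orange_brick, ash_brick, white_round, red_round, green_button below 0.2 rad/s and contact force between each of orange_brick, ash_brick, white_round, red_round, green_button and the fingers below 0.05 N and angle between the x axis of orange_brick and the x axis of slate_board, either way round below 0.2 rad and horizontal distance between ash_brick and wood_board below 0.015 m and z of ash_brick in the frame of wood_board between 0.005 and 0.011 m and angle between the x axis of ash_brick and the x axis of wood_board, either way round below 0.2 rad and horizontal distance between white_round and blue_plate below 0.012 m and z of white_round in the frame of blue_plate between 0.005 and 0.011 m and horizontal distance between red_round and yellow_tile below 0.012 m and z of red_round in the frame of yellow_tile between 0.005 and 0.011 m and horizontal distance between green_button and copper_disc below 0.012 m and z of green_button in the frame of copper_disc between 0.005 and 0.011 m); the robot touches nothing.
It fails at once if a cheese touches the bare stall top (height (world z) of any of orange_brick, ash_brick, white_round, red_round, green_button below 0.004 m).
It fails at once if a cheese is dropped or thrown (it moves faster than 0.5 m/s while the fingers do not hold it) ((contact force between orange_brick and the fingers below 0.01 N and linear speed of orange_brick above 0.5 m/s) or (contact force between ash_brick and the fingers below 0.01 N and linear speed of ash_brick above 0.5 m/s) or (contact force between white_round and the fingers below 0.01 N and linear speed of white_round above 0.5 m/s) or (contact force between red_round and the fingers below 0.01 N and linear speed of red_round above 0.5 m/s) or (contact force between green_button and the fingers below 0.01 N and linear speed of green_button above 0.5 m/s)).
It also fails if it takes over 128 s, if anything falls off the work surface, if the arm or the gripper's body presses on something with over 40 N, if the wrist force passes 120 N, or if a joint passes its speed limit or range.

ROBOT

A 6-joint arm with a two-finger parallel gripper is mounted at the origin on the work surface. World frame = base frame: x ahead of the robot, y to its left, z up, the work surface at z = 0. Lengths are in mm, angles in rad, forces in N, time in s.
With the tool pointing down it reaches from about 300 to 775 mm from the base axis. Payload 14.6 kg.
Tool frame: the origin (TCP) lies between the finger pads; the fingertips stand manip.tip_reach ahead of it and the grasp point (between the pads) lies 5 mm behind it (manip.tip_reach is the distance from the TCP to the fingertips, in mm); z points along the fingers, y is the line along which they close (so a half turn about z gives the same grasp; the last joint's range is limited). The gripper opens to 94 mm and grips with 3 to 60 N. Pads are 16 mm wide; open, the fingers measure 119 mm over their backs; the gripper's body (75 mm by 177 mm) begins 78 mm behind the grasp point.
Start: joints at [-1.268, 0.3, 1.521, -0, 1.321, -0.067], TCP at [198.778, -512.812, 219.446] pointing down, gripper open.
Joint ranges: [-3.03, 3.03], [-0.79, 2.21], [0.23, 2.52], [-1.04, 4.18], [0, 3.07], [-2.55, 2.55]. Speed limits (rad/s): [2.22, 2.22, 2.57, 3.14, 3.14, 3.14].

INTERFACE

Orientations are given as [roll, pitch, yaw] about the fixed x, y, z axes, in that order (R = Rz(yaw) Ry(pitch) Rx(roll)).
In Python, from cell import manip gives the robot as it stands. The module is installed in compiled form; this text tells all that it offers.
- The arm moves only by the shell command python3 -m creep 'ROWS' [FORCE]. ROWS is JSON, a list of rows, each a list of 3 entries, a list of its own where there are three numbers: the opening, from -1 (shut) to 1 (fully open), then the shift along the tool's x, y, z in cm, then the turn about the tool's z in units of 5 degrees (1.0 is 5 degrees). In form: [[grip, [tx, ty, tz], roll], ...]. A call has 1 to 12 rows; each row is the pose to reach, as a shift and turn from the pose commanded when the call began, along the tool's axes at that moment; what a row does not reach only later rows make up. A row lasts 1/10 s, in which the tool goes at most 50 mm and 8.59 degrees, less where a joint would pass 70% of its speed; a pose out of reach is approached as far as the arm can. A call with a gripper value outside its range is refused whole. The fingers move at their own pace and stop on an object; FORCE is the grip in N (left out, the last holds). Time passes only in rows, so rows that repeat a pose let the fingers close. It gives the time, the measured TCP pose, the force, the opening and the grip force at its end, in the units of the state.
- manip.read_state(): the state, without advancing time (a new reading comes with each control period).
- manip.camera(name): name is "scene" or "top" or "wrist"; returns the picture (384x512x3 uint8, red, green, blue); there is no depth.
- manip.camera_params(name): a dict with "fovy" (degrees; the focal length in pixels is half the picture's height over the tangent of half this angle, whatever the lens; pixels are square), "cx", "cy" (the principal point, pixels), "k1" (the pictures are not rectified: a ray, as slopes to the right and down, at radius r is drawn at 1 + k1 r^2 times it, then the intrinsics apply), "origin" and "attitude" of the camera in the world. Camera axes: x right, y down, z forward; pixel columns grow to the right and rows downward; lengths in mm; the calibration is good to about 2 mm. A picture is of the moment at which its call begins: read the wrist's pose just before it. camera_params takes no time and is no camera call; for the wrist camera it gives the pose at the moment of the call.
- manip.sign_off(): hands the job in; it is judged then, once.
The state is a dict: "clock": time; "joints": joint angles; "qd": joint speeds; "effort": joint torques, N m; "eef_pos": TCP position; "eef_rot": TCP orientation; "wrist_force": force on the tool from outside, world axes, zero at the start; "moment": the same for the moment, N m; "finger_gap": finger opening in mm; "finger_force": force on a finger pad.
Only numpy, scipy, OpenCV 4.12 (cv2) and the standard library are available. Lean on these libraries where they do the work, as an engineer would, in place of code of your own. Each camera call takes 0.05 s, during which the arm holds its last target. There are 200 camera calls.

## Working session

There is one attempt and no reset: what is moved stays moved. The work goes in short steps, Python scripts to look and compute and a shell command to move; the robot and the scene stay as the last step left them, time stands still between calls to the robot, and variables do not carry over. Pictures are saved under pics/ and viewed, at most 14 in all, crops included, and the job is handed in when it is done.

```bash
mkdir -p pics; ls; cat > h.py <<'E'
import numpy as np, cv2
from cell import manip
from scipy.spatial.transform import Rotation as R
def rot(a):
    a=np.array(a,float)
    return a if a.shape==(3,3) else R.from_euler('xyz',a).as_matrix()
def ray(p,u,v):
    f=192/np.tan(np.radians(p['fovy'])/2)
    K=np.array([[f,0,p['cx']],[0,f,p['cy']],[0,0,1]])
    q=cv2.undistortPoints(np.array([[[u,v]]],float),K,np.array([p['k1'],0,0,0.]))[0,0]
    return np.array(p['origin'],float),rot(p['attitude'])@np.array([q[0],q[1],1])
def onplane(p,u,v,z):
    o,d=ray(p,u,v); return o+d*(z-o[2])/d[2]
E
python3 - <<'E'
from h import *
print(manip.read_state(), manip.tip_reach)
for n in ("top","scene","wrist"):
    p=manip.camera_params(n); print(n,p)
    im=manip.camera(n); cv2.imwrite(f'pics/{n}0.png',im[:,:,::-1])
E
```

```text
pics
{'clock': 0.0, 'joints': array([-1.26758776e+00,  3.00502041e-01,  1.52156507e+00,  8.44320866e-06,
        1.32067478e+00, -6.65800648e-02]), 'qd': array([ 0.00032151, -0.00115784,  0.00073216, -0.00108071,  0.00050102,
       -0.00103482]), 'effort': array([ 2.07785175e-03, -5.31804764e+01, -3.52732122e+01,  7.09599629e-02,
        2.44526449e-02, -9.20318575e-05]), 'eef_pos': array([ 198.71954051, -512.59464212,  218.87611623]), 'eef_rot': array([-3.14044651e+00, -8.46196614e-05,  3.69786485e-01]), 'wrist_force': array([-0.55713068, -0.99502613,  0.58386442]), 'moment': array([-0.03842175,  0.037465  ,  0.02649208]), 'finger_force': 0.0, 'finger_gap': 93.91771525150943} 14.0
top {'fovy': 49.38672424954615, 'cx': 249.87291598803998, 'cy': 194.3453697765058, 'k1': 0.0368449013024184, 'origin': array([358.11983481,   5.9473897 , 963.33783841]), 'attitude': array([-2.96248206,  0.00309144, -1.59120854])}
scene {'fovy': 53.46242680418425, 'cx': 252.38776714006843, 'cy': 194.22364763535418, 'k1': -0.04571483640447722, 'origin': array([1113.96403765, -100.5019583 ,  646.84609277]), 'attitude': array([-2.33451483,  0.0135286 ,  1.40620398])}
wrist {'fovy': 68.61238705734017, 'cx': 257.4220035277839, 'cy': 187.39385115233074, 'k1': -0.017772851115467603, 'origin': array([ 272.04544248, -484.93001153,  384.7188836 ]), 'attitude': array([ 2.86688808e+00,  1.21825380e-03, -1.20023540e+00])}
```

View pics/top0.png

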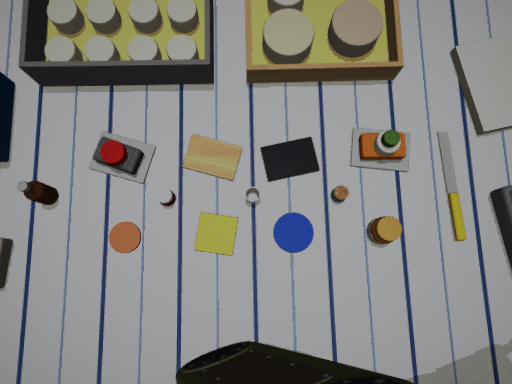

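View pics/scene0.png

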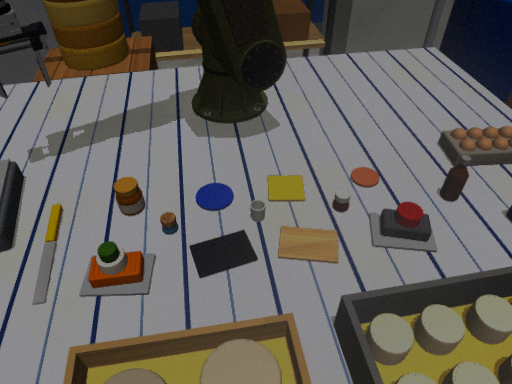

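The top view shows the red stack on the ash brick at (113,152), copper at (125,237), wood at (213,157) and yellow at (216,233). It also shows slate at (290,158), blue at (293,232), the orange/white/green stack at (385,145), the jar at (385,230), and pots at (167,198), (253,196) and (341,193). The scene view agrees.

```bash
cat > meas.py <<'E'
from h import *
im=cv2.imread('pics/top0.png'); hsv=cv2.cvtColor(im,cv2.COLOR_BGR2HSV); p=manip.camera_params('top')
def blob(name,seed,lo,hi,z,win=45,rect=False):
    m=cv2.inRange(hsv,np.array(lo),np.array(hi)); w=np.zeros_like(m); u,v=seed
    w[max(0,v-win):v+win,max(0,u-win):u+win]=255; m&=w
    m=cv2.morphologyEx(m,cv2.MORPH_OPEN,np.ones((2,2),np.uint8))
    c=max(cv2.findContours(m,cv2.RETR_EXTERNAL,cv2.CHAIN_APPROX_NONE)[0],key=cv2.contourArea)
    P=np.array([onplane(p,a,b,z)[:2] for a,b in c[:,0].astype(float)],np.float32)
    (x,y),s,a=cv2.minAreaRect(P)
    if rect:
        b=cv2.boxPoints(((x,y),s,a)); e=[b[1]-b[0],b[2]-b[1]]; l=max(e,key=np.linalg.norm)
        print(name,'rect',round(x,1),round(y,1),np.round(s,1),'yaw %.1f'%(np.degrees(np.arctan2(l[1],l[0]))%180))
    else:
        (x,y),r=cv2.minEnclosingCircle(P); m_=cv2.moments(P); print(name,'circ',round(x,1),round(y,1),'d %.1f'%(2*r),'centroid %.1f %.1f'%(m_['m10']/m_['m00'],m_['m01']/m_['m00']))
blob('copper',(125,237),(3,120,80),(15,255,255),8,25)
blob('blue',(293,232),(110,150,60),(130,255,255),8,30)
blob('yellow',(216,233),(24,120,100),(35,255,255),8,32,True)
blob('wood',(213,157),(12,60,100),(28,200,255),8,38,True)
blob('slate',(290,158),(0,0,0),(180,255,60),8,34,True)
blob('red',(113,152),(170,130,100),(180,255,255),68,22); blob('red0',(113,152),(0,180,100),(5,255,255),68,22)
blob('green',(390,138),(45,80,30),(80,255,255),92,20)
blob('orange',(383,147),(5,150,100),(16,255,255),40,35,True)
blob('tray_o',(383,150),(0,0,110),(180,40,185),8,36,True)
blob('tray_a',(122,157),(0,0,110),(180,40,185),8,36,True)
blob('ash',(122,157),(0,0,0),(180,110,75),40,30,True)
for s in [(167,198),(253,196),(341,193)]:
    print(onplane(p,*s,30)[:2])
print('jar',onplane(p,386,229,75))
E
python3 meas.py
python3 -c "
import cv2
im=cv2.imread('pics/top0.png')
a=cv2.resize(im[120:190,80:165],None,fx=4.5,fy=4.5,interpolation=2);b=cv2.resize(im[120:190,340:425],None,fx=4.5,fy=4.5,interpolation=2)
cv2.imwrite('pics/c.png',cv2.hconcat([a,b]))"
```

```text
copper circ 436.7 290.3 d 70.7 centroid 436.5 290.2
blue circ 439.4 -93.3 d 89.5 centroid 439.5 -93.5
yellow rect 440.1 82.2 [85.4 86.6] yaw 170.2
wood rect 620.9 90.2 [123.8  84.4] yaw 73.3
slate rect 612.5 -91.7 [ 83.6 122.3] yaw 101.0Traceback (most recent call last):
  File "meas.py", line 20, in <module>
    blob('red',(113,152),(170,130,100),(180,255,255),68,22); blob('red0',(113,152),(0,180,100),(5,255,255),68,22)
    ~~~~^^^^^^^^^^^^^^^^^^^^^^^^^^^^^^^^^^^^^^^^^^^^^^^^^^^
  File "meas.py", line 7, in blob
    c=max(cv2.findContours(m,cv2.RETR_EXTERNAL,cv2.CHAIN_APPROX_NONE)[0],key=cv2.contourArea)
ValueError: max() iterable argument is empty
```

View pics/c.png

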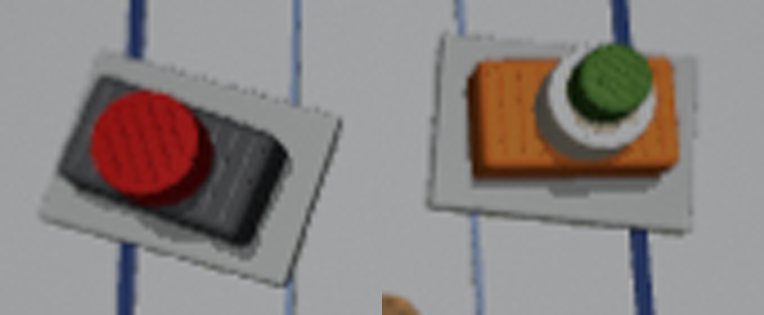

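```bash
cat >> h.py <<'E'
def rel(x,y,z,yawdeg,st=None):
    st=st or manip.read_state(); p=np.array(st['eef_pos']); yaw=st['eef_rot'][2]
    M=rot(st['eef_rot']); d=M.T@(np.array([x,y,z])-p)/10
    r=-((yawdeg-np.degrees(yaw)+90)%180-90)/5
    print('rel to',[x,y,z,yawdeg],':',np.round(d,2),'roll %.2f'%r, '(or %.2f)'%(r-36*np.sign(r)),'dist %.0f'%(10*np.linalg.norm(d)))
E
python3 - <<'E'
from h import *
p=manip.camera_params('top')
c=lambda u,v,ox:(ox+u/4.5-0.4,120+v/4.5-.4)
for n,uv,z in [('red',c(146,142,80),68),('green',c(230,78,340),92),('orange',c(194,112,340),40),('white',c(222,92,340),68),
  ('traya',c(191,170,80),8),('trayo1',c(60,35,340),8),('trayo2',c(315,57,340),8),('trayo3',c(310,232,340),8),('trayo4',c(48,207,340),8),
  ('ta1',c(100,52,80),8),('ta2',c(340,122,80),8),('ta3',c(285,285,80),8),('ta4',c(40,215,80),8),
  ('crate',(300,80),0),('crate60',(300,70),60),('crateL',(120,83),0),('crateLtop',(120,66),60),('jar',(386,229),75),('pot1',(167,194),40),('pot2',(253,191),40),('pot3',(341,189),40)]:
    print(n,onplane(p,*uv,z)[:2].round(1))
# crate height from scene cam: front top edge
s=manip.camera_params('scene')
for z in (40,60,80,100): print(z,onplane(s,300,320,z)[:2].round(0),onplane(s,345,300,z)[:2].round(0))
rel(640,-290,230,90)
E
```

```text
red [623.8 308.4]
green [ 635.6 -301.5]
orange [ 634.7 -300.4]
white [ 636.2 -305.5]
traya [625.9 304.7]
trayo1 [ 688.2 -243.7]
trayo2 [ 672.7 -376.4]
trayo3 [ 578.3 -365.8]
trayo4 [ 594.7 -231.6]
ta1 [691.3 354.5]
ta2 [650.5 227.5]
ta3 [563.4 254.2]
ta4 [603.2 382. ]
crate [ 815.5 -123.6]
crate60 [ 811.6 -116.5]
crateL [816.4 317.9]
crateLtop [829.7 299.6]
jar [ 438.3 -281.5]
pot1 [530.  191.4]
pot2 [532.8  -1.8]
pot3 [ 533.2 -199.6]
40 [810.  25.] [786. 113.]
60 [820.  20.] [797. 106.]
80 [830.  16.] [808.  99.]
100 [840.  12.] [819.  92.]
rel to [640, -290, 230, 90] : [49.19 -4.81 -1.09] roll -13.76 (or 22.24) dist 494
```

```bash
python3 -m creep '[[0.2,[48.3,-3.9,0.9],-12.4],[0.2,[48.3,-3.9,0.9],-12.4],[0.2,[48.3,-3.9,0.9],-12.4],[0.2,[48.3,-3.9,0.9],-12.4],[0.2,[48.3,-3.9,0.9],-12.4],[0.2,[48.3,-3.9,0.9],-12.4],[0.2,[48.3,-3.9,0.9],-12.4],[0.2,[48.3,-3.9,0.9],-12.4],[0.2,[48.3,-3.9,0.9],-12.4],[0.2,[48.3,-3.9,0.9],-12.4],[0.2,[48.3,-3.9,0.9],-12.4],[0.2,[48.3,-3.9,0.9],-12.4]]' 10
python3 - <<'E'
from h import *
rel(635,-302,210,83)
print(manip.camera_params('wrist'))
cv2.imwrite('pics/w1.png',manip.camera('wrist')[:,:,::-1])
E
```

```text
clock: 1.35
eef_pos: [635.1, -301.5, 209.5]
eef_rot: [-3.14, -0.0, 1.453]
wrist_force: [-1.0, 0.3, 0.6]
finger_gap: 56.2
finger_force: 0.0
rel to [635, -302, 210, 83] : [-0.05 -0.   -0.05] roll 0.05 (or -35.95) dist 1
{'fovy': 68.61238705734017, 'cx': 257.4220035277839, 'cy': 187.39385115233074, 'k1': -0.017772851115467603, 'origin': array([ 644.18193523, -223.79736256,  375.28697913]), 'attitude': array([ 2.86738509e+00,  1.46223281e-03, -1.17103197e-01])}
```

View pics/w1.png

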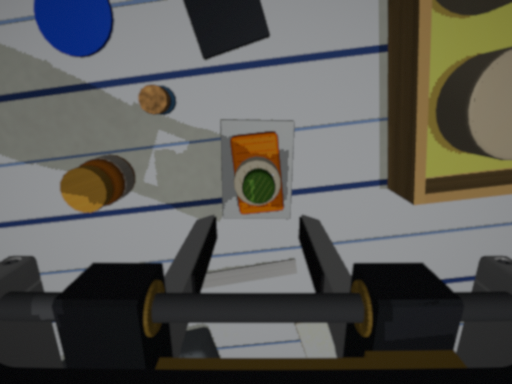

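The wrist view shows the green button at (262,185), with the white round under it on the orange brick and the fingers at (210,220) and (305,220). Measure all layers.

```bash
cat >> h.py <<'E'
C={'green':((40,90,20),(85,255,255)),'orange':((3,150,90),(16,255,255)),'white':((12,8,120),(40,90,255)),'red':((0,150,60),(8,255,255)),
 'blue':((105,150,50),(130,255,255)),'copper':((3,110,80),(15,255,255)),'yellow':((24,120,100),(35,255,255)),'wood':((12,60,100),(28,200,255)),'slate':((0,0,0),(180,255,50)),'ash':((0,0,40),(180,60,90)),'tray':((0,0,105),(180,40,185))}
def find(cam,col,near,z,img=None,win=60,rect=False,save=None):
    """near: expected world xy; contour within window round its projection; returns centre on plane z"""
    p=manip.camera_params(cam); im=manip.camera(cam) if img is None else img
    if save: cv2.imwrite(save,im[:,:,::-1])
    hsv=cv2.cvtColor(im,cv2.COLOR_RGB2HSV)
    f=192/np.tan(np.radians(p['fovy'])/2); q=rot(p['attitude']).T@(np.array([*near,z])-p['origin']); q=q[:2]/q[2]; q=q*(1+p['k1']*(q@q))*f
    u,v=int(q[0]+p['cx']),int(q[1]+p['cy'])
    m=cv2.inRange(hsv,*map(np.array,C[col])); w=np.zeros_like(m); w[max(0,v-win):max(0,v+win),max(0,u-win):max(0,u+win)]=255; m&=w
    m=cv2.morphologyEx(m,cv2.MORPH_OPEN,np.ones((3,3),np.uint8))
    cs=cv2.findContours(m,cv2.RETR_EXTERNAL,cv2.CHAIN_APPROX_NONE)[0]
    if not cs: print(col,'none near',u,v,hsv[min(max(v,0),383),min(max(u,0),511)]); return
    c=max(cs,key=cv2.contourArea); P=np.array([onplane(p,a,b,z)[:2] for a,b in c[:,0].astype(float)],np.float32)
    (x,y),s,a=cv2.minAreaRect(P); b=cv2.boxPoints(((x,y),s,a)); e=[b[1]-b[0],b[2]-b[1]]; l=max(e,key=np.linalg.norm)
    (X,Y),r=cv2.minEnclosingCircle(P)
    print(col,'px',(u,v),'rect %.1f %.1f'%(x,y),np.round(s,1),'yaw %.1f'%(np.degrees(np.arctan2(l[1],l[0]))%180),'| circ %.1f %.1f d %.1f'%(X,Y,2*r))
    return im
E
python3 - <<'E'
from h import *
im=find('wrist','green',(635,-302),92)
find('wrist','white',(635,-302),68,im); find('wrist','orange',(635,-302),40,im); find('wrist','tray',(635,-302),8,im,75)
find('wrist','green',(635,-302),92,im,14)
E
```

```text
green px (258, 185) rect 635.3 -301.6 [34.7 32.5] yaw 83.2 | circ 635.3 -301.6 d 36.1
white px (258, 179) rect 580.2 -284.6 [60.6 25.5] yaw 83.1 | circ 580.0 -284.5 d 65.6
orange px (258, 173) rect 634.7 -272.5 [42.3 57.1] yaw 174.4 | circ 634.6 -275.6 d 67.3
tray px (258, 168) rect 633.4 -307.7 [203.8 213.9] yaw 173.2 | circ 633.6 -311.8 d 282.7
green px (258, 185) rect 634.1 -301.4 [29.3 28.5] yaw 83.2 | circ 635.1 -301.9 d 34.9
```

```bash
python3 -m creep '[[0.2,[0,0,5],0],[0.2,[0,0,9],0],[0.2,[0,0,11.5],0],[0.2,[0,0,12.3],0],[0.2,[0,0,12.3],0],[-0.5,[0,0,12.3],0],[-0.5,[0,0,12.3],0],[-0.5,[0,0,12.3],0],[-0.5,[0,0,12.3],0],[-0.5,[0,0,12.3],0],[-0.5,[0,0,12.3],0],[-0.5,[0,0,12.3],0]]' 8
python3 -c "
from h import *
rel(436.7,290.3,190,83)"
```

```text
clock: 2.65
eef_pos: [635.4, -302.2, 88.9]
eef_rot: [3.14, 0.001, 1.452]
wrist_force: [-1.7, -0.1, 6.9]
finger_gap: 35.7
finger_force: 8.0
rel to [436.7, 290.3, 190, 83] : [ 56.46 -26.74 -10.2 ] roll 0.04 (or -35.96) dist 633
```

```bash
python3 -m creep '[[-0.5,[0,0,-0.5],0],[-0.5,[0,0,-1.5],0],[-0.5,[0,0,-4],0],[-0.5,[0,0,-7],0],[-0.5,[0,0,-10.2],0],[-0.5,[0,0,-10.2],0]]'
python3 - <<'E'
from h import *
rel(436.7,290.3,190,83)
im=manip.camera('wrist');cv2.imwrite('pics/w2.png',im[:,:,::-1])
E
```

```text
clock: 3.25
eef_pos: [636.4, -302.5, 195.7]
eef_rot: [3.134, 0.003, 1.452]
wrist_force: [0.7, 0.1, -0.6]
finger_gap: 35.9
finger_force: 8.0
rel to [436.7, 290.3, 190, 83] : [ 56.5  -26.86   0.19] roll 0.04 (or -35.96) dist 626
```

View pics/w2.png

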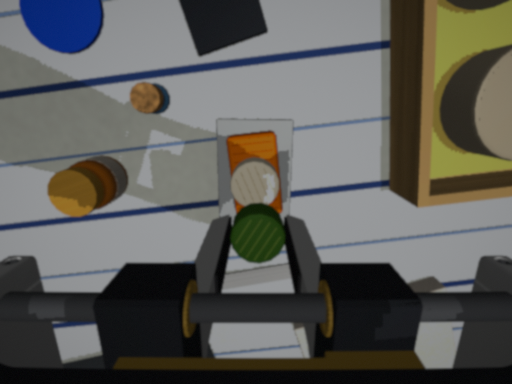

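The green button is held at (258,233), and the white round at (255,183) is undisturbed. Carry the button to the copper disc.

```bash
python3 -m creep '[[-0.5,[2,-1,0.2],0],[-0.5,[5,-2.5,0.2],0],[-0.5,[56.5,-26.9,0.2],0],[-0.5,[56.5,-26.9,0.2],0],[-0.5,[56.5,-26.9,0.2],0],[-0.5,[56.5,-26.9,0.2],0],[-0.5,[56.5,-26.9,0.2],0],[-0.5,[56.5,-26.9,0.2],0],[-0.5,[56.5,-26.9,0.2],0],[-0.5,[56.5,-26.9,0.2],0],[-0.5,[56.5,-26.9,0.2],0],[-0.5,[56.5,-26.9,0.2],0]]'
python3 - <<'E'
from h import *
rel(436.7,290.3,130,83)
E
```

```text
clock: 4.5
eef_pos: [455.8, 226.4, 186.9]
eef_rot: [-3.141, 0.0, 1.452]
wrist_force: [0.6, 0.9, -0.0]
finger_gap: 35.9
finger_force: 8.0
rel to [436.7, 290.3, 130, 83] : [ 6.12 -2.65  5.69] roll 0.04 (or -35.96) dist 88
```

```bash
python3 -m creep '[[-0.5,[3,-1.3,0],0],[-0.5,[6.1,-2.6,0],0],[-0.5,[6.1,-2.6,3],0],[-0.5,[6.1,-2.6,5.7],0],[-0.5,[6.1,-2.6,5.7],0],[-0.5,[6.1,-2.6,5.7],0]]'
python3 - <<'E'
from h import *
rel(436.7,290.3,30,83)
im=find('wrist','copper',(436.7,290.3),8,None,70,save='pics/w3.png')
E
```

```text
clock: 5.1
eef_pos: [438.5, 288.3, 130.7]
eef_rot: [-3.141, 0.001, 1.452]
wrist_force: [-0.8, 0.7, -0.4]
finger_gap: 35.6
finger_force: 8.0
rel to [436.7, 290.3, 30, 83] : [ 0.18 -0.2  10.07] roll 0.04 (or -35.96) dist 101
copper px (255, 183) rect 437.9 297.2 [64.6 69.1] yaw 175.1 | circ 437.8 294.5 d 70.5
```

View pics/w3.png

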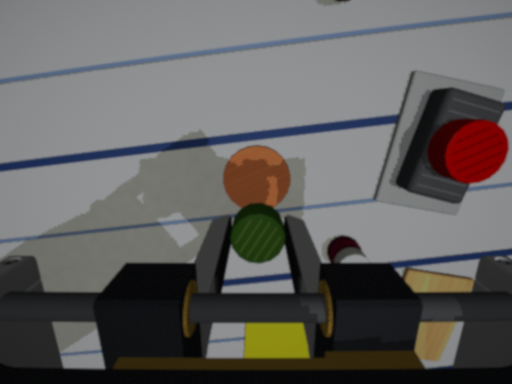

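```bash
python3 -m creep '[[-0.5,[0.33,-0.17,4],0],[-0.5,[0.33,-0.17,8],0],[-0.5,[0.33,-0.17,9.4],0],[-0.5,[0.33,-0.17,9.8],0],[-0.5,[0.33,-0.17,9.8],0],[-0.5,[0.33,-0.17,9.9],0],[-0.5,[0.33,-0.17,10],0],[-0.5,[0.33,-0.17,10.1],0],[-0.5,[0.33,-0.17,10.1],0],[-0.5,[0.33,-0.17,10.1],0]]'
```

```text
clock: 6.15
eef_pos: [437.3, 292.0, 29.6]
eef_rot: [3.141, -0.0, 1.452]
wrist_force: [0.3, -0.3, -0.1]
finger_gap: 36.0
finger_force: 8.0
```

```bash
python3 -m creep '[[-0.5,[0,0,0.1],0],[-0.5,[0,0,0.15],0],[-0.5,[0,0,0.2],0],[-0.5,[0,0,0.2],0]]';python3 -m creep '[[-0.5,[0,0,0.05],0],[-0.5,[0,0,0.1],0],[-0.5,[0,0,0.1],0]]'
```

```text
clock: 6.55
eef_pos: [437.4, 292.1, 28.1]
eef_rot: [3.141, -0.0, 1.452]
wrist_force: [-3.7, -1.1, 9.1]
finger_gap: 35.9
finger_force: 8.0
clock: 6.85
eef_pos: [437.4, 292.2, 27.2]
eef_rot: [3.141, -0.001, 1.452]
wrist_force: [-3.6, -0.8, 9.4]
finger_gap: 35.6
finger_force: 8.0
```

```bash
python3 -m creep '[[-0.5,[0,0,-0.1],0],[-0.15,[0,0,-0.1],0],[0,[0,0,-0.1],0],[0,[0,0,-0.1],0],[0,[0,0,-1.5],0],[0,[0,0,-4],0],[0,[0,0,-9],0],[0.4,[0,0,-14],0],[0.4,[0,0,-16],0],[0.4,[0,0,-16],0],[0.4,[0,0,-16],0]]'
python3 - <<'E'
from h import *
im=find('wrist','green',(437,292),32)
rel(624,308,200,72)
E
```

```text
clock: 7.95
eef_pos: [437.1, 291.8, 186.5]
eef_rot: [3.141, -0.0, 1.452]
wrist_force: [0.5, 0.9, -0.0]
finger_gap: 65.8
finger_force: 0.0
green px (257, 177) rect 437.0 292.3 [33.7 31.7] yaw 83.2 | circ 436.8 292.1 d 34.6
rel to [624, 308, 200, 72] : [ 3.84 18.39 -1.46] roll 2.24 (or -33.76) dist 188
```

```bash
python3 -m creep '[[0.4,[3.8,18.4,-1.5],2.2],[0.4,[3.8,18.4,-1.5],2.2],[0.4,[3.8,18.4,-1.5],2.2],[0.4,[3.8,18.4,-1.5],2.2],[0.4,[3.8,18.4,-1.5],2.2],[0.4,[3.8,18.4,-1.5],2.2],[0.4,[3.8,18.4,-1.5],2.2]]'
python3 - <<'E'
from h import *
im=find('wrist','red',(624,308),68,save='pics/w4.png',win=40)
find('wrist','ash',(626,305),40,im,50); find('wrist','tray',(626,305),8,im,65)
rel(624,308,60,72)
E
```

```text
clock: 8.7
eef_pos: [623.5, 307.9, 200.6]
eef_rot: [-3.14, 0.001, 1.26]
wrist_force: [-0.9, -0.2, -0.5]
finger_gap: 65.6
finger_force: 0.0
red px (258, 181) rect 623.7 311.5 [52.9 50.5] yaw 72.3 | circ 623.8 311.3 d 54.3
ash px (260, 177) rect 636.3 339.5 [39.9 60.1] yaw 161.0 | circ 634.5 336.4 d 67.3
tray px (260, 171) rect 626.6 301.2 [172.9 171.7] yaw 72.3 | circ 625.5 306.9 d 227.1
rel to [624, 308, 60, 72] : [ 0.02  0.06 14.13] roll 0.05 (or -35.95) dist 141
```

View pics/w4.png

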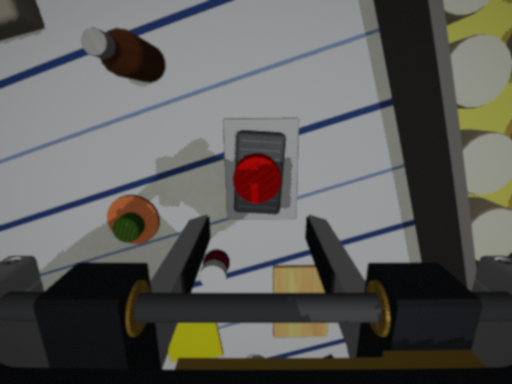

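Red is centred at (257,178) on the ash brick, and the green button sits on the copper at (128,227).

```bash
python3 -m creep '[[0.4,[0.2,0,5],0],[0.4,[0.2,0,10],0],[0.4,[0.2,0,13],0],[0.4,[0.2,0,14.2],0],[0.4,[0.2,0,14.2],0],[0,[0.2,0,14.2],0],[0,[0.2,0,14.2],0],[0,[0.2,0,14.2],0],[0,[0.2,0,14.2],0],[0,[0.2,0,14.2],0]]' 12
python3 -c "
from h import *
rel(440.1,82.2,180,82)"
```

```text
clock: 9.75
eef_pos: [625.9, 310.2, 62.0]
eef_rot: [3.139, -0.002, 1.26]
wrist_force: [-2.0, -0.6, 7.3]
finger_gap: 53.4
finger_force: 12.0
rel to [440.1, 82.2, 180, 82] : [-27.36 -10.69 -11.89] roll -1.96 (or 34.04) dist 317
```

```bash
python3 -m creep '[[0,[0,0,-0.5],0],[0,[0,0,-2],0],[0,[0,0,-6],0],[0,[0,0,-10],0],[0,[0,0,-12],0],[0,[-27.4,-10.7,-12],-2],[0,[-27.4,-10.7,-12],-2],[0,[-27.4,-10.7,-12],-2],[0,[-27.4,-10.7,-12],-2],[0,[-27.4,-10.7,-12],-2],[0,[-27.4,-10.7,-12],-2],[0,[-27.4,-10.7,-12],-2]]'
python3 - <<'E'
from h import *
im=find('wrist','yellow',(440,82),8,None,70,save='pics/w5.png')
rel(440.1,82.2,34,82)
E
```

```text
clock: 10.95
eef_pos: [437.3, 79.1, 180.9]
eef_rot: [3.14, 0.0, 1.432]
wrist_force: [0.7, 0.7, -1.0]
finger_gap: 53.9
finger_force: 12.0
yellow px (259, 171) rect 441.5 86.9 [84.4 85.8] yaw 170.3 | circ 441.3 86.4 d 118.3
rel to [440.1, 82.2, 34, 82] : [ 0.18  0.05 14.72] roll 0.01 (or -35.99) dist 147
```

View pics/w5.png

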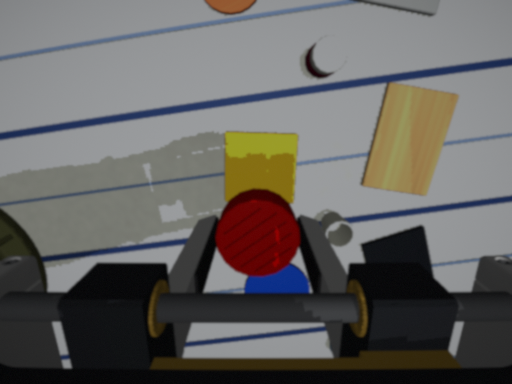

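The red round is held at (258,233) with the yellow tile ahead at (262,168).

```bash
python3 -m creep '[[0,[0.3,0.07,4],0],[0,[0.3,0.07,8],0],[0,[0.3,0.07,12],0],[0,[0.3,0.07,13],0],[0,[0.3,0.07,13],0],[0,[0.3,0.07,13],0],[0,[0.3,0.07,13],0]]'
python3 - <<'E'
from h import *
rel(441,85,30,82)
E
```

```text
clock: 11.7
eef_pos: [441.7, 84.7, 51.2]
eef_rot: [3.139, -0.001, 1.435]
wrist_force: [0.4, -0.6, -0.7]
finger_gap: 53.8
finger_force: 12.0
rel to [441, 85, 30, 82] : [ 0.02 -0.08  2.12] roll 0.04 (or -35.96) dist 21
```

```bash
python3 -m creep '[[0,[0,0,1],0],[0,[0,0,1.6],0],[0,[0,0,1.8],0],[0,[0,0,1.9],0],[0,[0,0,1.9],0]]'; python3 -m creep '[[0,[0,0,0.05],0],[0,[0,0,0.1],0],[0,[0,0,0.1],0]]'; python3 -m creep '[[0,[0,0,0.05],0],[0,[0,0,0.1],0],[0,[0,0,0.1],0]]'
```

```text
clock: 12.2
eef_pos: [440.5, 84.5, 30.4]
eef_rot: [-3.141, 0.0, 1.434]
wrist_force: [-0.7, -0.1, -0.6]
finger_gap: 53.2
finger_force: 12.0
clock: 12.5
eef_pos: [440.6, 84.5, 29.9]
eef_rot: [3.141, -0.0, 1.435]
wrist_force: [-3.4, -1.1, 5.8]
finger_gap: 53.9
finger_force: 12.0
clock: 12.8
eef_pos: [440.6, 84.5, 29.3]
eef_rot: [3.141, -0.0, 1.435]
wrist_force: [-6.3, -0.2, 14.7]
finger_gap: 53.7
finger_force: 12.0
```

```bash
python3 -m creep '[[0,[0,0,-0.1],0],[0.25,[0,0,-0.15],0],[0.3,[0,0,-0.15],0],[0.3,[0,0,-0.15],0],[0.3,[0,0,-1.5],0],[0.3,[0,0,-4],0],[0.5,[0,0,-9],0],[0.7,[0,0,-14],0],[0.7,[0,0,-16],0],[0.7,[0,0,-16],0],[0.7,[0,0,-16],0]]'
python3 - <<'E'
from h import *
im=find('wrist','red',(441,85),36,win=40)
find('wrist','yellow',(441,85),8,im,60)
rel(626,303,190,72)
E
```

```text
clock: 13.9
eef_pos: [440.2, 84.4, 187.7]
eef_rot: [-3.141, 0.0, 1.434]
wrist_force: [-0.1, -1.0, -0.2]
finger_gap: 80.2
finger_force: 0.0
red px (258, 177) rect 440.7 85.8 [51.3 49. ] yaw 82.2 | circ 440.4 85.5 d 52.4
yellow px (258, 172) rect 440.6 86.3 [85.8 86.1] yaw 170.3 | circ 440.5 87.3 d 117.3
rel to [626, 303, 190, 72] : [24.18 15.46 -0.34] roll 2.04 (or -33.96) dist 287
```

```bash
python3 -m creep '[[0.7,[24.2,15.5,-0.4],2],[0.7,[24.2,15.5,-0.4],2],[0.7,[24.2,15.5,-0.4],2],[0.7,[24.2,15.5,-0.4],2],[0.7,[24.2,15.5,-0.4],2],[0.7,[24.2,15.5,-0.4],2],[0.7,[24.2,15.5,-0.4],2],[0.7,[24.2,15.5,-0.4],2],[0.7,[24.2,15.5,-0.4],2]]'
python3 - <<'E'
from h import *
C['ash']=((0,0,0),(180,90,100))
im=find('wrist','ash',(626,305),40,None,60,save='pics/w6.png')
g=cv2.cvtColor(im,cv2.COLOR_RGB2GRAY); print(g[100:240:6,260]); print(g[175,210:310:5])
rel(626,305,31,72)
E
```

```text
clock: 14.85
eef_pos: [626.5, 302.3, 191.5]
eef_rot: [-3.14, 0.001, 1.259]
wrist_force: [-0.3, -0.3, -0.1]
finger_gap: 80.0
finger_force: 0.0
ash px (256, 175) rect 625.7 305.8 [109.7  83.7] yaw 71.4 | circ 616.8 307.8 d 126.2
[147 148 146 137 137  40  68  65  76  66  63  57  45  43  57  67  58  57
  43 123 148 148 148 148]
[122 117 101  91  56  42  42  42  43  43  45  46  47  43  80  90  90 132
 148 149]
rel to [626, 305, 31, 72] : [ 0.25 -0.13 16.12] roll 0.03 (or -35.97) dist 161
```

View pics/w6.png

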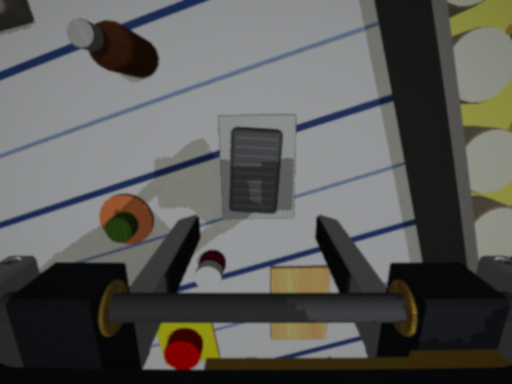

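The bare ash brick is visible at about (256,170), clear on its tray. Tighten the mask to get its centre and yaw.

```bash
python3 - <<'E'
from h import *
C['ash']=((0,0,0),(180,255,78))
im=cv2.imread('pics/w6.png')[:,:,::-1].copy()
find('wrist','ash',(626,305),40,im,60)
p=manip.camera_params('wrist')
for uv in [(236,127),(283,130),(276,213),(230,211)]: print(onplane(p,*uv,40)[:2])
im=find('wrist','tray',(626,305),8,im,65)
for uv in [(220,114),(296,115),(295,217),(219,217)]: print(onplane(p,*uv,8)[:2])
E
```

```text
ash px (256, 175) rect 625.4 310.0 [100.5  58.5] yaw 68.8 | circ 624.7 310.2 d 110.0
[621.50299791 364.90114893]
[670.15202365 345.84378839]
[634.34630998 254.08615001]
[582.4076278 273.4478174]
tray px (256, 170) rect 624.8 309.8 [150.6 169.2] yaw 162.2 | circ 623.7 316.1 d 214.4
[605.21974306 384.1619797 ]
[692.10796372 355.02385574]
[655.18314128 228.54319754]
[558.7695899  259.48507278]
```

```bash
python3 -m creep '[[0.7,[0.7,-0.34,5],0.66],[0.7,[0.7,-0.34,10],0.66],[0.7,[0.7,-0.34,14],0.66],[0.7,[0.7,-0.34,16],0.66],[0.7,[0.7,-0.34,16],0.66],[0.05,[0.7,-0.34,16],0.66],[0.05,[0.7,-0.34,16],0.66],[0.05,[0.7,-0.34,16],0.66],[0.05,[0.7,-0.34,16],0.66],[0.05,[0.7,-0.34,16],0.66]]' 25
python3 -c "
from h import *
rel(621,93,160,73.3)"
```

```text
clock: 15.9
eef_pos: [626.5, 311.1, 34.3]
eef_rot: [3.14, -0.002, 1.202]
wrist_force: [-1.7, -0.7, 7.0]
finger_gap: 57.6
finger_force: 25.0
rel to [621, 93, 160, 73.3] : [-20.52   7.36 -12.59] roll -0.88 (or 35.12) dist 252
```

```bash
python3 -m creep '[[0.05,[0,0,-0.5],0],[0.05,[0,0,-2],0],[0.05,[0,0,-6],0],[0.05,[0,0,-10],0],[0.05,[0,0,-13],0],[0.05,[-20.5,7.4,-13],-0.9],[0.05,[-20.5,7.4,-13],-0.9],[0.05,[-20.5,7.4,-13],-0.9],[0.05,[-20.5,7.4,-13],-0.9],[0.05,[-20.5,7.4,-13],-0.9],[0.05,[-20.5,7.4,-13],-0.9],[0.05,[-20.5,7.4,-13],-0.9]]'
python3 - <<'E'
from h import *
im=find('wrist','wood',(621,93),8,None,70,save='pics/w7.png')
p=manip.camera_params('wrist'); rel(621,93,60,73.3)
E
```

```text
clock: 17.1
eef_pos: [621.2, 93.6, 163.2]
eef_rot: [3.141, -0.001, 1.281]
wrist_force: [0.4, 0.2, -1.9]
finger_gap: 57.7
finger_force: 25.0
wood px (257, 178) rect 635.6 135.2 [37.1 84. ] yaw 163.4 | circ 635.3 134.7 d 90.2
rel to [621, 93, 60, 73.3] : [-0.12  0.02 10.29] roll 0.03 (or -35.97) dist 103
```

View pics/w7.png

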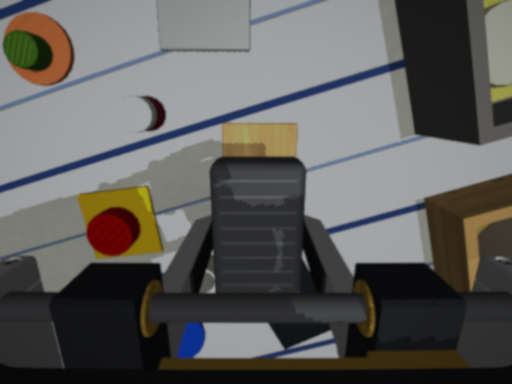

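The brick is held squarely at (258,215) over the wood board, whose far edge is at (260,123). Now lower.

```bash
python3 -m creep '[[0.05,[0.05,0.18,4],0],[0.05,[0.05,0.18,8],0],[0.05,[0.05,0.18,11],0],[0.05,[0.05,0.18,12],0],[0.05,[0.05,0.18,12.2],0],[0.05,[0.05,0.18,12.2],0],[0.05,[0.05,0.18,12.2],0]]'
python3 -c "
from h import *
rel(623,94,34,73.3)"
```

```text
clock: 17.85
eef_pos: [623.9, 93.3, 42.3]
eef_rot: [3.139, -0.001, 1.281]
wrist_force: [-0.3, 0.9, -2.2]
finger_gap: 57.7
finger_force: 25.0
rel to [623, 94, 34, 73.3] : [ 0.04 -0.1   0.83] roll 0.02 (or -35.98) dist 8
```

```bash
python3 -m creep '[[0.05,[0,-0.05,0.4],0],[0.05,[0,-0.05,0.6],0],[0.05,[0,-0.05,0.7],0],[0.05,[0,-0.05,0.7],0]]'; python3 -m creep '[[0.05,[0,0,0.05],0],[0.05,[0,0,0.1],0],[0.05,[0,0,0.1],0]]'; python3 -m creep '[[0.05,[0,0,0.05],0],[0.05,[0,0,0.1],0],[0.05,[0,0,0.1],0]]'
```

```text
clock: 18.25
eef_pos: [622.6, 93.0, 34.3]
eef_rot: [3.141, -0.0, 1.281]
wrist_force: [-4.1, -0.6, 5.7]
finger_gap: 58.1
finger_force: 25.0
clock: 18.55
eef_pos: [622.6, 93.1, 34.3]
eef_rot: [3.141, -0.0, 1.281]
wrist_force: [-10.0, -0.0, 16.5]
finger_gap: 57.7
finger_force: 25.0
clock: 18.85
eef_pos: [622.6, 93.1, 34.2]
eef_rot: [3.141, -0.0, 1.281]
wrist_force: [-15.1, -0.8, 25.6]
finger_gap: 57.9
finger_force: 25.0
```

```bash
python3 -m creep '[[0.05,[0,0,-0.1],0],[0.05,[0,0,-0.2],0],[0.3,[0,0,-0.2],0],[0.35,[0,0,-0.2],0],[0.35,[0,0,-0.2],0],[0.35,[0,0,-1.5],0],[0.35,[0,0,-4],0],[0.4,[0,0,-9],0],[0.4,[0,0,-14],0],[0.4,[0,0,-17],0],[0.4,[0,0,-17],0],[0.4,[0,0,-17],0]]'
python3 - <<'E'
from h import *
C['ash']=((0,0,0),(180,255,78))
im=find('wrist','wood',(622,93),8,None,60)
find('wrist','ash',(622,93),40,im,60)
rel(635.5,-301.5,190,83)
E
```

```text
clock: 20.05
eef_pos: [622.4, 93.1, 202.1]
eef_rot: [3.141, -0.0, 1.281]
wrist_force: [-0.5, -0.2, -0.8]
finger_gap: 65.9
finger_force: 0.0
wood px (257, 170) rect 623.0 93.7 [123.8  83.9] yaw 72.9 | circ 623.2 93.8 d 147.0
ash px (257, 176) rect 621.6 92.7 [98.  57.3] yaw 73.4 | circ 621.3 92.5 d 108.5
rel to [635.5, -301.5, 190, 83] : [-37.42  12.57   1.09] roll -1.92 (or 34.08) dist 395
```

Ash is within 2 mm of the board's centre. White round next.

```bash
python3 -m creep '[[0.4,[-37.4,12.6,0.5],-1.9],[0.4,[-37.4,12.6,0.5],-1.9],[0.4,[-37.4,12.6,0.5],-1.9],[0.4,[-37.4,12.6,0.5],-1.9],[0.4,[-37.4,12.6,0.5],-1.9],[0.4,[-37.4,12.6,0.5],-1.9],[0.4,[-37.4,12.6,0.5],-1.9],[0.4,[-37.4,12.6,0.5],-1.9],[0.4,[-37.4,12.6,0.5],-1.9],[0.4,[-37.4,12.6,0.5],-1.9],[0.4,[-37.4,12.6,0.5],-1.9]]'
python3 - <<'E'
from h import *
im=find('wrist','white',(635.5,-301.5),68,None,36,save='pics/w8.png')
hsv=cv2.cvtColor(im,cv2.COLOR_RGB2HSV); print(hsv[180,225:295:6].tolist())
find('wrist','orange',(635.5,-301.5),40,im,60)
rel(635.5,-301.5,60,83)
E
```

```text
clock: 21.2
eef_pos: [636.3, -300.1, 195.6]
eef_rot: [-3.14, -0.001, 1.448]
wrist_force: [-0.3, -0.1, 0.5]
finger_gap: 65.8
finger_force: 0.0
white px (257, 184) rect 633.2 -304.1 [49.5 48.9] yaw 83.0 | circ 633.3 -304.6 d 50.8
[[90, 3, 90], [30, 3, 88], [23, 42, 128], [22, 47, 124], [30, 4, 142], [105, 3, 146], [23, 50, 123], [21, 46, 127], [21, 42, 128], [14, 78, 95], [90, 6, 90], [90, 4, 123]]
orange px (257, 178) rect 635.1 -274.2 [45.3 55.8] yaw 178.2 | circ 635.5 -275.7 d 68.6
rel to [635.5, -301.5, 60, 83] : [-0.18 -0.06 13.6 ] roll -0.01 (or 35.99) dist 136
```

View pics/w8.png

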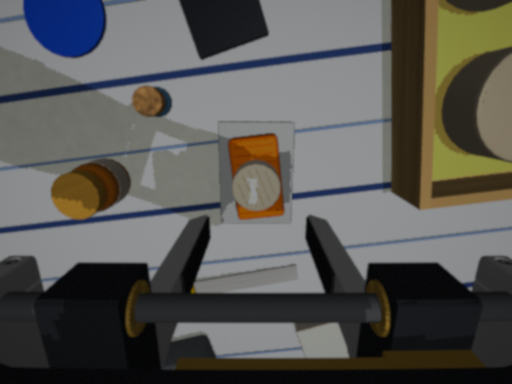

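The white round is at (257,186) on the orange brick.

```bash
python3 -m creep '[[0.4,[-0.3,-0.15,5],0],[0.4,[-0.3,-0.15,10],0],[0.4,[-0.3,-0.15,12.6],0],[0.4,[-0.3,-0.15,13.5],0],[0.4,[-0.3,-0.15,13.5],0],[0,[-0.3,-0.15,13.5],0],[0,[-0.3,-0.15,13.5],0],[0,[-0.3,-0.15,13.5],0],[0,[-0.3,-0.15,13.5],0],[0,[-0.3,-0.15,13.5],0]]' 12
python3 -c "
from h import *
rel(440.5,-91,180,83)"
```

```text
clock: 22.25
eef_pos: [635.3, -304.3, 63.8]
eef_rot: [3.138, 0.001, 1.447]
wrist_force: [-1.1, 1.6, 7.9]
finger_gap: 53.8
finger_force: 12.0
rel to [440.5, -91, 180, 83] : [ 18.75 -21.93 -11.71] roll -0.02 (or 35.98) dist 311
```

```bash
python3 -m creep '[[0,[0,0,-0.5],0],[0,[0,0,-2],0],[0,[0,0,-6],0],[0,[0,0,-10],0],[0,[0,0,-12],0],[0,[18.8,-22,-12],0],[0,[18.8,-22,-12],0],[0,[18.8,-22,-12],0],[0,[18.8,-22,-12],0],[0,[18.8,-22,-12],0],[0,[18.8,-22,-12],0],[0,[18.8,-22,-12],0]]'
python3 - <<'E'
from h import *
im=find('wrist','blue',(440.5,-91),8,None,70)
cv2.imwrite('pics/w9.png',im[:,:,::-1])
rel(440.5,-91,50,83)
E
```

```text
clock: 23.45
eef_pos: [437.4, -88.0, 182.9]
eef_rot: [3.14, -0.0, 1.449]
wrist_force: [1.2, -0.1, 0.2]
finger_gap: 54.0
finger_force: 12.0
blue px (260, 175) rect 442.1 -81.9 [70.3 87.9] yaw 169.7 | circ 440.7 -90.8 d 89.1
rel to [440.5, -91, 50, 83] : [-0.13  0.14 13.31] roll -0.00 (or 36.00) dist 133
```

View pics/w9.png

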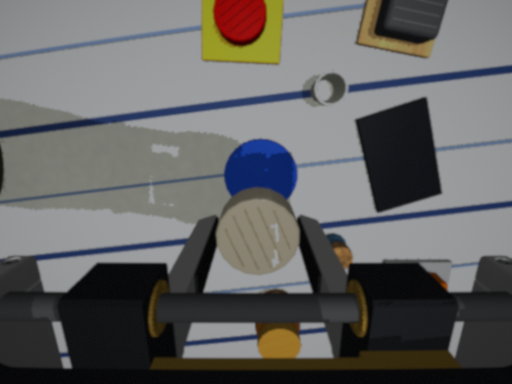

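The white round is held at (258,232), with the blue plate at (261,172). Its circle centre is (441,-91).

```bash
python3 -m creep '[[0,[-0.05,0.05,4],0],[0,[-0.05,0.05,8],0],[0,[-0.05,0.05,11],0],[0,[-0.05,0.05,13],0],[0,[-0.05,0.05,14],0],[0,[-0.05,0.05,14],0],[0,[-0.05,0.05,14],0]]'
python3 -c "
from h import *
rel(441,-91.2,31,83)"
```

```text
clock: 24.2
eef_pos: [440.6, -91.3, 42.4]
eef_rot: [3.14, 0.0, 1.446]
wrist_force: [-0.3, -0.5, -0.5]
finger_gap: 53.9
finger_force: 12.0
rel to [441, -91.2, 31, 83] : [0.02 0.03 1.14] roll -0.03 (or 35.97) dist 11
```

```bash
python3 -m creep '[[0,[0,0.03,0.5],0],[0,[0,0.03,0.8],0],[0,[0,0.03,0.9],0],[0,[0,0.03,0.9],0]]'; python3 -m creep '[[0,[0,0,0.05],0],[0,[0,0,0.1],0],[0,[0,0,0.1],0]]'; python3 -m creep '[[0,[0,0,0.05],0],[0,[0,0,0.1],0],[0,[0,0,0.1],0]]'
```

```text
clock: 24.6
eef_pos: [440.2, -90.9, 32.5]
eef_rot: [3.142, 0.0, 1.447]
wrist_force: [0.5, 0.9, -1.2]
finger_gap: 53.8
finger_force: 12.0
clock: 24.9
eef_pos: [440.2, -90.9, 31.7]
eef_rot: [3.141, -0.0, 1.447]
wrist_force: [-1.8, 1.4, 3.9]
finger_gap: 53.7
finger_force: 12.0
clock: 25.2
eef_pos: [440.2, -91.0, 31.2]
eef_rot: [3.141, 0.0, 1.447]
wrist_force: [-6.2, 1.4, 14.5]
finger_gap: 54.0
finger_force: 12.0
```

```bash
python3 -m creep '[[0,[0,0,-0.1],0],[0.25,[0,0,-0.15],0],[0.3,[0,0,-0.15],0],[0.3,[0,0,-0.15],0],[0.3,[0,0,-1.5],0],[0.3,[0,0,-4],0],[0.5,[0,0,-9],0],[0.7,[0,0,-14],0],[0.7,[0,0,-16],0],[0.7,[0,0,-16],0],[0.7,[0,0,-16],0]]'
python3 - <<'E'
from h import *
im=find('wrist','blue',(440.5,-91),8,None,60); find('wrist','white',(440.5,-91),36,im,40)
rel(635,-304,190,83)
E
```

```text
clock: 26.3
eef_pos: [439.9, -90.8, 189.7]
eef_rot: [-3.141, -0.0, 1.447]
wrist_force: [1.0, 0.5, -0.7]
finger_gap: 79.8
finger_force: 0.0
blue px (258, 172) rect 440.8 -90.5 [87.8 87.7] yaw 82.9 | circ 440.5 -90.8 d 89.2
white px (258, 178) rect 439.4 -91.7 [48.9 46.9] yaw 4.4 | circ 439.4 -90.6 d 49.5
rel to [635, -304, 190, 83] : [-18.74  22.03  -0.14] roll -0.02 (or 35.98) dist 289
```

White is centred on its plate to about 1 mm. Orange brick next.

```bash
python3 -m creep '[[0.7,[-18.7,22,-0.2],0],[0.7,[-18.7,22,-0.2],0],[0.7,[-18.7,22,-0.2],0],[0.7,[-18.7,22,-0.2],0],[0.7,[-18.7,22,-0.2],0],[0.7,[-18.7,22,-0.2],0],[0.7,[-18.7,22,-0.2],0],[0.7,[-18.7,22,-0.2],0],[0.7,[-18.7,22,-0.2],0]]'
python3 - <<'E'
from h import *
im=find('wrist','orange',(635,-303),40,None,62)
cv2.imwrite('pics/w10.png',im[:,:,::-1])
rel(635,-303,33,86)
E
```

```text
clock: 27.25
eef_pos: [634.7, -302.9, 191.5]
eef_rot: [-3.14, -0.001, 1.447]
wrist_force: [-0.6, 0.5, -0.5]
finger_gap: 80.0
finger_force: 0.0
orange px (258, 178) rect 634.5 -300.8 [97.6 55.3] yaw 89.4 | circ 634.1 -301.0 d 107.7
rel to [635, -303, 33, 86] : [-0.02  0.03 15.93] roll -0.62 (or 35.38) dist 159
```

```bash
python3 -m creep '[[0.7,[0.2,-0.05,5],-1.3],[0.7,[0.2,-0.05,10],-1.3],[0.7,[0.2,-0.05,14],-1.3],[0.7,[0.2,-0.05,15.8],-1.3],[0.7,[0.2,-0.05,15.8],-1.3],[0.05,[0.2,-0.05,15.8],-1.3],[0.05,[0.2,-0.05,15.8],-1.3],[0.05,[0.2,-0.05,15.8],-1.3],[0.05,[0.2,-0.05,15.8],-1.3],[0.05,[0.2,-0.05,15.8],-1.3]]' 25
python3 -c "
from h import *
rel(614,-89.5,160,101)"
```

```text
clock: 28.3
eef_pos: [635.7, -302.0, 36.5]
eef_rot: [3.139, 0.001, 1.56]
wrist_force: [-2.0, 0.5, 7.0]
finger_gap: 57.7
finger_force: 25.0
rel to [614, -89.5, 160, 101] : [ 21.21  -2.37 -12.38] roll -2.32 (or 33.68) dist 247
```

```bash
python3 -m creep '[[0.05,[0,0,-0.5],0],[0.05,[0,0,-2],0],[0.05,[0,0,-6],0],[0.05,[0,0,-10],0],[0.05,[0,0,-13],0],[0.05,[21.2,-2.4,-13],-2.3],[0.05,[21.2,-2.4,-13],-2.3],[0.05,[21.2,-2.4,-13],-2.3],[0.05,[21.2,-2.4,-13],-2.3],[0.05,[21.2,-2.4,-13],-2.3],[0.05,[21.2,-2.4,-13],-2.3],[0.05,[21.2,-2.4,-13],-2.3]]'
python3 - <<'E'
from h import *
im=find('wrist','slate',(614,-89.5),8,None,62)
cv2.imwrite('pics/w11.png',im[:,:,::-1])
rel(614,-89.5,45,101)
E
```

```text
clock: 29.5
eef_pos: [613.5, -90.1, 165.2]
eef_rot: [3.141, 0.001, 1.761]
wrist_force: [0.3, 0.0, -2.1]
finger_gap: 58.1
finger_force: 25.0
slate px (258, 176) rect 605.5 -45.3 [82.1 31.6] yaw 10.9 | circ 605.7 -45.8 d 87.4
rel to [614, -89.5, 45, 101] : [ 0.11  0.07 11.99] roll -0.03 (or 35.97) dist 120
```

View pics/w11.png

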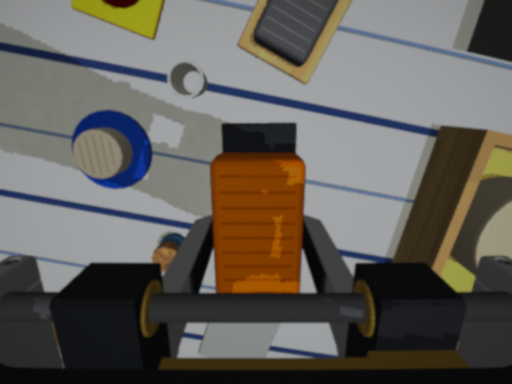

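The orange brick is held squarely over the slate, whose far edge is at (258,124). The slate centre comes out at (614,-90).

```bash
python3 -m creep '[[0.05,[0.05,0.06,4],0],[0.05,[0.05,0.06,8],0],[0.05,[0.05,0.06,11],0],[0.05,[0.05,0.06,12],0],[0.05,[0.05,0.06,12.1],0],[0.05,[0.05,0.06,12.1],0],[0.05,[0.05,0.06,12.1],0]]'
python3 -c "
from h import *
rel(614,-90,37,101)"
```

```text
clock: 30.25
eef_pos: [614.7, -89.3, 45.3]
eef_rot: [3.139, 0.001, 1.761]
wrist_force: [-0.0, -0.2, -1.0]
finger_gap: 57.7
finger_force: 25.0
rel to [614, -90, 37, 101] : [-0.05 -0.08  0.83] roll -0.03 (or 35.97) dist 8
```

```bash
python3 -m creep '[[0.05,[0,-0.05,0.4],0],[0.05,[0,-0.05,0.6],0],[0.05,[0,-0.05,0.65],0],[0.05,[0,-0.05,0.65],0]]'; python3 -m creep '[[0.05,[0,0,0.05],0],[0.05,[0,0,0.1],0],[0.05,[0,0,0.1],0]]'
```

```text
clock: 30.65
eef_pos: [613.3, -88.9, 37.0]
eef_rot: [-3.142, -0.0, 1.761]
wrist_force: [0.3, -0.4, -1.8]
finger_gap: 57.6
finger_force: 25.0
clock: 30.95
eef_pos: [613.4, -88.9, 36.5]
eef_rot: [3.141, 0.0, 1.761]
wrist_force: [-3.8, -0.2, 3.8]
finger_gap: 57.7
finger_force: 25.0
```

```bash
python3 -m creep '[[0.05,[0,0,0.05],0],[0.05,[0,0,0.05],0],[0.3,[0,0,0],0],[0.35,[0,0,0],0],[0.35,[0,0,0],0],[0.35,[0,0,-1.5],0],[0.35,[0,0,-4],0],[0.4,[0,0,-9],0],[0.4,[0,0,-14],0],[0.4,[0,0,-17],0],[0.4,[0,0,-17],0],[0.4,[0,0,-17],0]]'
python3 - <<'E'
from h import *
im=find('wrist','slate',(614,-90),8,None,60); find('wrist','orange',(614,-90),40,im,60)
rel(480,100,330,90)
E
```

```text
clock: 32.15
eef_pos: [613.3, -88.9, 206.7]
eef_rot: [3.14, 0.0, 1.761]
wrist_force: [-0.0, 0.9, -0.2]
finger_gap: 66.0
finger_force: 0.0
slate px (258, 170) rect 614.1 -88.8 [ 81.9 121.5] yaw 101.4 | circ 613.9 -88.7 d 143.5
orange px (258, 176) rect 612.1 -87.6 [56.2 96.5] yaw 101.0 | circ 612.1 -87.8 d 109.0
rel to [480, 100, 330, 90] : [ 21.06  -9.5  -12.44] roll 2.18 (or -33.82) dist 262
```

```bash
python3 -m creep '[[0.4,[0,0,-3],0],[0.4,[0,-10,-5],0],[0.4,[0,-20,-5],0],[0.4,[0,-24,-5],0],[0.4,[0,-24,-5],0],[0.4,[0,-24,-5],0],[0.4,[0,-24,-5],0],[0.4,[0,-24,-5],0]]'
python3 - <<'E'
from h import *
im=find('top','copper',(437,292),8,None,30,save='pics/t2.png')
find('top','green',(437,292),32,im,25)
cv2.imwrite('pics/s2.png',manip.camera('scene')[:,:,::-1])
a=cv2.imread('pics/t2.png');b=cv2.imread('pics/s2.png')
cv2.imwrite('pics/f.png',cv2.vconcat([a[110:290,60:460],b[130:310,120:]]) if False else cv2.vconcat([a[110:290,60:452],b[140:320,120:]]))
E
```

```text
clock: 33.0
eef_pos: [377.4, -134.4, 255.6]
eef_rot: [-3.141, -0.0, 1.76]
wrist_force: [0.1, -0.1, 0.4]
finger_gap: 65.8
finger_force: 0.0
copper px (124, 237) rect 439.8 292.8 [69.3 68.6] yaw 45.2 | circ 439.1 292.5 d 70.9
green px (121, 236) rect 437.6 286.6 [35.9 33.2] yaw 88.7 | circ 436.6 286.2 d 37.7
```

View pics/f.png

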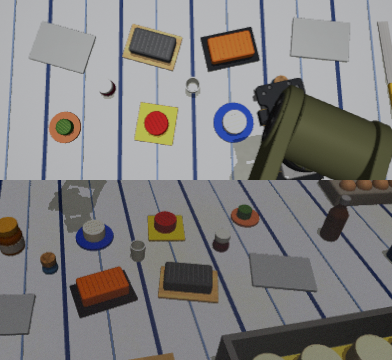

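The final view shows all five cheeses flat on their own places, with the arm clear of everything.

```bash
python3 -m creep '[[0.4,[0,0,0],0],[0.4,[0,0,0],0],[0.4,[0,0,0],0]]'; python3 -c "
from cell import manip
print(manip.sign_off())"
```

```text
clock: 33.4
eef_pos: [377.9, -134.1, 255.6]
eef_rot: [-3.141, -0.001, 1.761]
wrist_force: [0.3, -0.3, 0.3]
finger_gap: 65.3
finger_force: 0.0
the job is handed in; nothing more can be done
None
```

All five cheeses are set down and released on their own places, each within about 5 mm of centre by my camera measurements, and the job was handed in at 33.4 s; the hand-in gave no verdict.

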